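Latch the loaded display slide under its inspection window

TASK

One of the two spring-return inspection slides has a display board lying in its nest. With the fingertips, push that slide's upright push plate from its near side, all the way to the end of its travel, then back off so that the spring brings the slide back onto its stop pin and it stays latched at mid position, with the board under the window. Only push, do not grip or lift anything; leave the board lying untouched in its nest, the empty slide at home and the things standing round about where they are.

Things in the scene. Friction and masses are not known exactly. Their poses are not given: they have to be found in the camera images.
- fix_a: loaded fixture (board in its nest): fixed base plate 280 x 124 x 10 mm, grey slide on a rail, dark window frame over its far half (top 56 mm above the bench), spring tube on its right, stop-pin block (top 36 mm) on its left. Origin on the bench, 5 mm beyond the plate's centre; +x is the push direction, z up. Yaw varies 0.2 rad either way; it may be the left or the right of the two fixtures
- fix_a_slide (a joint): travel (m) of the loaded slide along its fixture's +x: 0 home, 0.045 latched on the stop pin, 0.070 end of travel. A spring returns it: 3 N at home, 7 N at the end, damping 30 N per m/s (push at 0.1 m/s or less). The pin snaps in behind the slide at about 0.047: let go beyond that, the slide comes back and rests on it at 0.045; let go earlier, it goes home
- fix_a_push (a point): centre of the near face of the 4 mm rubber pad on the loaded slide's upright push plate, 42 mm over the bench; moves with the slide; push along the fixture's +x. Pad 56 mm wide, 21 to 63 mm over the bench; the base plate (top 10 mm) juts 2 mm nearer. Plate: 8 mm thick, 60 wide, top 64; fingers on its back, sides or top count as gripping. At the end of travel the window frame begins 64 mm beyond
- fix_a_nest (a point): centre of the loaded slide's nest floor, 24 mm above the bench, moving with the slide; the nest is a pocket 75 x 41 mm with a rim 7 mm high
- board_mid (a point): centre of the loose display board in the nest, 72 x 38 x 6 mm, long side along the slide, about 3 mm above the nest floor
- board: the same display board; origin at the centre of its underside, its y along the long side; it must not be touched
- fix_b: the other fixture, the same in every way but with an empty nest; origin and axes as for fix_a. It is to be left alone
- fix_b_slide (a joint): travel (m) of the empty slide, 0 = home, where it stays
- marker: bystander: black marker pen 136 x 13 mm lying on the bench near the front edge, between the fixtures; origin at its underside's centre
- dish: bystander: round dish of screws, 66 mm across, 18 mm high, origin at its underside's centre
- flux: bystander: small yellow bottle, 38 mm across, 99 mm tall, origin at its underside's centre
- tape: bystander: roll of red tape, 64 mm across, 18 mm high, lying between the fixtures; origin at its underside's centre
There are look-alikes about, which are no part of the job. Leave any turquoise or yellow look-alike of the board alone.

How it is judged:
By the outcome, as a careful person would: the job done as asked, in the order asked, and still so for the second after the job is handed in, with the robot touching nothing.
It also fails if it takes over 40 s, if anything falls off the work surface, if the arm or the gripper's body presses on something with over 40 N, if the wrist force passes 120 N, or if a joint passes its speed limit or range.

ROBOT

A 6-joint arm with a two-finger parallel gripper is mounted at the origin on a cart in front of the work surface, level with it; the furniture and walls round the work are solid. World frame = base frame: x ahead of the robot, y to its left, z up, the work surface at z = 0. Lengths are in m, angles in degrees, forces in N, time in s.
With the tool pointing down it reaches from about 0.425 to 0.95 m from the base axis. Payload 3.5 kg.
Tool frame: the origin (TCP) lies at the very end of the fingers, on their centre line; the grasp point (between the pads) lies 19 mm behind it; z points along the fingers, y is the line along which they close (so a half turn about z gives the same grasp; the last joint's range is limited). The gripper opens to 85 mm and grips with 20 to 120 N. Pads are 22 mm wide; open, the fingers measure 114 mm over their backs; the gripper's body (76 mm by 85 mm) begins 54 mm behind the grasp point. The pads swing forward as they close: fully open they stand 13 mm farther back than shut.
Start: joints at [-72.938, 16.404, 90.338, -0, 73.258, -8.594], TCP at [0.292, -0.608, 0.231] pointing down, gripper open.
Joint ranges: [-158.93, 158.93], [-51.34, 127.21], [12.03, 142.37], [-87.48, 267.48], [13.55, 161.25], [-162.69, 162.69]. Speed limits (degrees/s): [159.86, 159.86, 180, 180, 180, 180].

INTERFACE

Orientations are given as a 3x3 rotation matrix whose columns are the frame's x, y, z axes.
In Python, from workcell import observe, grab_frame, finish_job gives the robot as it stands.
- The arm moves only by the shell command python3 -m jog 'ROWS' [FORCE]. ROWS is JSON, a list that holds one entry, the list of rows, each a list of 7 numbers: the shift along the world's x, y, z in mm, then the turn, a rotation vector about the world's x, y, z in rad, then the opening, from 0 (shut) to 1 (fully open). A call has 1 to 20 rows; each row is the pose to reach, as a shift and turn from the pose commanded when the call began; what a row does not reach only later rows make up. A row lasts 1/10 s, in which the tool goes at most 50 mm and 8.59 degrees, less where a joint would pass 70% of its speed; a pose out of reach is approached as far as the arm can. A call with a gripper value outside its range is refused whole. The fingers move at their own pace and stop on an object; FORCE is the grip in N (left out, the last holds). Time passes only in rows, so rows that repeat a pose let the fingers close. It gives the time, the measured TCP pose, the force, the opening and the grip force at its end, in the units of the state.
- observe(): the state, without advancing time (a new reading comes with each control period).
- grab_frame(name): name is "side" or "top"; returns a dict with "img" (420x560x3 uint8, red, green, blue), "fovy" (degrees; the focal length in pixels is half the picture's height over the tangent of half this angle, whatever the lens; pixels are square), "cx", "cy" (the principal point, pixels), "position" and "attitude" of the camera in the world. Camera axes: x right, y up, looking along -z (the intrinsics and any distortion apply to the point x, -y, -z); pixel columns grow to the right and rows downward; lengths in m; the calibration is good to about 2 mm. A picture is of the moment at which its call begins. There is no depth.
- finish_job(): hands the job in; it is judged then, once.
The state is a dict: "time": time; "joint_pos": joint angles; "qvel": joint speeds; "joint_efforts": joint torques, N m; "eef_pos": TCP position; "orientation": TCP orientation; "contact_force": force on the tool from outside, world axes, zero at the start; "torque": the same for the moment, N m; "gripper_width": opening from 0.0 (shut) to 1.0 (fully open); "gripper_force": force on a finger pad.
Only numpy, scipy, OpenCV 4.12 (cv2) and the standard library are available. Lean on these libraries where they do the work, as an engineer would, in place of code of your own. Each camera call takes 0.05 s, during which the arm holds its last target. There are 200 camera calls.

## Working session

There is one attempt and no reset: what is moved stays moved. The work goes in short steps, Python scripts to look and compute and a shell command to move; the robot and the scene stay as the last step left them, time stands still between calls to the robot, and variables do not carry over. Pictures are saved under pics/ and viewed, at most 10 in all, crops included, and the job is handed in when it is done.

```bash
mkdir -p pics; python3 - <<'E'
from workcell import observe, grab_frame
import cv2
for n in("top","side"):
    f=grab_frame(n); cv2.imwrite(f"pics/{n}0.png",f["img"][...,::-1])
    print(n,{k:v for k,v in f.items() if k!="img"})
s=observe();print(s["time"],s["eef_pos"],s["orientation"])
E
```

```text
top {'fovy': 45.484839935633495, 'cx': 271.92680281784516, 'cy': 209.45189706612723, 'position': array([ 0.35158606, -0.08076476,  1.48660321]), 'attitude': array([[ 0.02095895,  0.98370525, -0.17856288],
       [-0.99975315,  0.01930416, -0.01099988],
       [-0.00737364,  0.17874935,  0.98386701]])}
side {'fovy': 52.51180520695568, 'cx': 278.4122533428913, 'cy': 215.67472803603334, 'position': array([0.20952685, 0.6932279 , 0.67722694]), 'attitude': array([[-0.88902258,  0.26988368, -0.36986708],
       [-0.45774316, -0.50538004,  0.73147948],
       [ 0.01049094,  0.81960589,  0.57283167]])}
0.1 [ 0.29212031 -0.60785777  0.23006419] [[ 9.01398298e-01  4.32990459e-01 -6.09255502e-04]
 [ 4.32990752e-01 -9.01396010e-01  2.05980169e-03]
 [ 3.42694001e-04 -2.12050374e-03 -9.99997693e-01]]
```

View pics/top0.png

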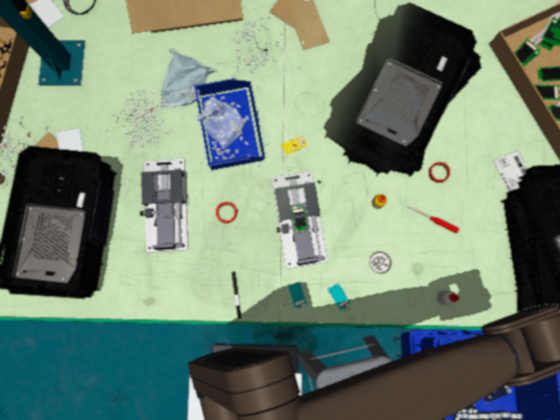

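View pics/side0.png

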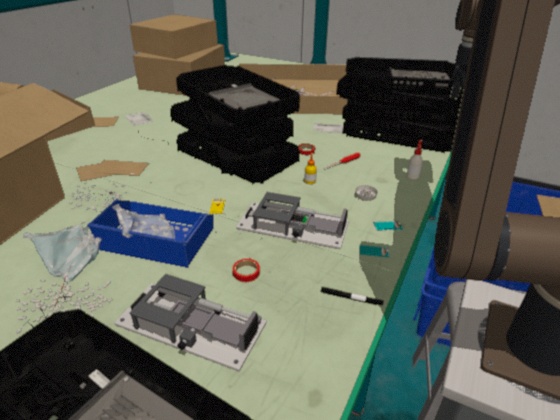

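The right-hand fixture (top picture about (300,220)) holds the green board; the left one (165,205) is empty. Next I measure the right one's plate.

```bash
cat > h.py <<'E'
import numpy as np, cv2
from workcell import grab_frame, observe
def ray(f,uv,z):
    uv=np.atleast_2d(uv).astype(float); F=210/np.tan(np.radians(f["fovy"]/2))
    d=np.c_[(uv[:,0]-f["cx"])/F,-(uv[:,1]-f["cy"])/F,-np.ones(len(uv))]@f["attitude"].T
    p=f["position"]; return p+d*((z-p[2])/d[:,2])[:,None]
def proj(f,P):
    F=210/np.tan(np.radians(f["fovy"]/2)); c=(np.atleast_2d(P)-f["position"])@f["attitude"]
    return np.c_[f["cx"]-F*c[:,0]/c[:,2], f["cy"]+F*c[:,1]/c[:,2]]
E
python3 - <<'E'
from h import *
f=grab_frame("top"); im=f["img"]
x0,y0,x1,y1=255,160,345,280
hsv=cv2.cvtColor(im,cv2.COLOR_RGB2HSV)
m=np.zeros(im.shape[:2],np.uint8)
m[y0:y1,x0:x1]=((hsv[...,1]<25)&(hsv[...,2]>150))[y0:y1,x0:x1]
n,l,st,_=cv2.connectedComponentsWithStats(m)
ys,xs=np.nonzero(np.isin(l,[i for i in range(1,n) if st[i,4]>30]))
W=ray(f,np.c_[xs,ys],0.010)
r=cv2.minAreaRect((W[:,:2]*1000).astype(np.float32)); print(r)
b=cv2.boxPoints(r);print(b)
o=im[y0:y1,x0:x1].copy(); o=cv2.resize(o,None,fx=5,fy=5,interpolation=cv2.INTER_CUBIC)
px=proj(f,np.c_[b/1000,np.full(4,.01)])
print(px)
cv2.polylines(o,[((px-[x0,y0]+.5)*5).astype(int)],True,(255,0,0),1)
cv2.imwrite("pics/t1.png",o[...,::-1])
E
```

```text
((593.447021484375, -143.80258178710938), (279.8782653808594, 126.9398422241211), 10.314305305480957)
[[ 444.40512  -106.414116]
 [ 467.1334   -231.30266 ]
 [ 742.4889   -181.19104 ]
 [ 719.7606    -56.302505]]
[[285.0478955  268.49232348]
 [327.68705596 261.59474195]
 [311.26892455 170.3829555 ]
 [269.99659035 176.89351695]]
```

View pics/t1.png

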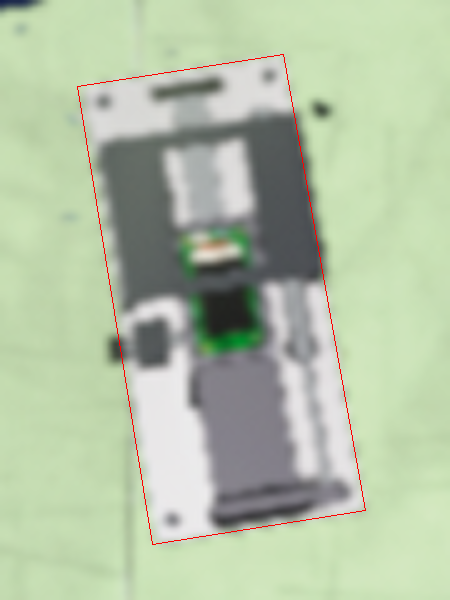

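```bash
python3 - <<'E'
from h import *
f=grab_frame("top"); g=grab_frame("side")
a=np.radians(10.3);u=np.array([np.cos(a),np.sin(a),0]);v=np.array([-u[1],u[0],0])
c=np.array([.4558,-.1689,0])
P=[c+u*d+v*w+np.array([0,0,z]) for d,w,z in[(.002,.028,.063),(.002,-.028,.063),(.002,-.028,.021),(.002,.028,.021),(0,.062,.01),(0,-.062,.01)]]
for n,F,(x0,y0,w,h) in(("a",f,(265,230,80,60)),("b",g,(290,195,80,60))):
    o=cv2.resize(F["img"][y0:y0+h,x0:x0+w],None,fx=6,fy=6,interpolation=cv2.INTER_CUBIC)
    for p in proj(F,P): cv2.circle(o,tuple(((p-[x0,y0]+.5)*6).astype(int).tolist()),3,(255,0,0),-1)
    globals()[n]=o
cv2.imwrite("pics/c2.png",np.vstack([a,b])[:,:,::-1][:600] if 0 else cv2.resize(np.hstack([a,b])[...,::-1],(800,300)))
print((c+u*.002),(c+u*.002-u*.036-observe()["eef_pos"])*1000)
E
```

```text
[ 0.45776777 -0.1685424   0.        ] [ 130.18089399  433.16619721 -230.65156233]
```

View pics/c2.png

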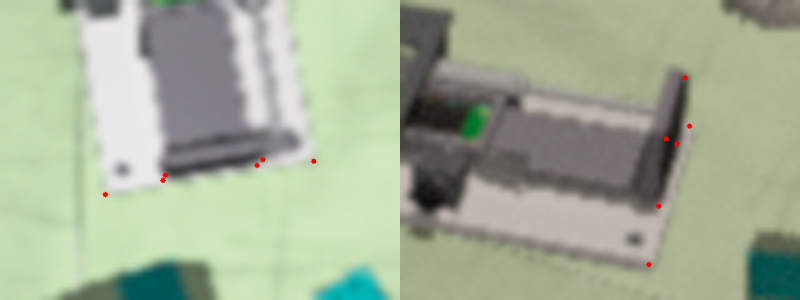

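The projected pad and plate corners fall on the pad and plate in both views to within a few mm. I approach above the near side with the fingers shut.

```bash
python3 -m jog '[[[10,30,0,0,0,-0.02,0],[20,60,0,0,0,-0.04,0],[30,90,0,0,0,-0.06,0],[40,120,0,0,0,-0.08,0],[50,150,0,0,0,-0.1,0],[60,180,0,0,0,-0.12,0],[70,210,0,0,0,-0.14,0],[80,240,0,0,0,-0.16,0],[90,270,0,0,0,-0.18,0],[100,300,0,0,0,-0.2,0],[110,330,0,0,0,-0.22,0],[120,360,0,0,0,-0.24,0],[128,390,0,0,0,-0.26,0],[136,420,0,0,0,-0.27,0],[143,435,0,0,0,-0.27,0],[143,435,-30,0,0,-0.27,0],[143,435,-60,0,0,-0.27,0],[143,435,-90,0,0,-0.27,0],[143,435,-110,0,0,-0.27,0],[143,435,-110,0,0,-0.27,0]]]'; python3 - <<'E'
from h import *
s=observe();print(s["eef_pos"],s["orientation"],s["contact_force"],s["time"])
f=grab_frame("top");g=grab_frame("side")
a=f["img"][200:320,240:400];b=g["img"][150:270,270:430]
cv2.imwrite("pics/c3.png",cv2.resize(np.hstack([a,b])[...,::-1],(800,300),interpolation=cv2.INTER_CUBIC))
print(proj(f,s["eef_pos"]),proj(g,s["eef_pos"]))
E
```

```text
time: 2.25
eef_pos: [0.433, -0.1719, 0.118]
orientation: [[0.984, 0.177, -0.006], [0.177, -0.984, 0.004], [-0.005, -0.005, -1.0]]
contact_force: [-0.9, -0.2, -0.3]
gripper_width: -0.001
gripper_force: 0.0
[ 0.43302583 -0.17186456  0.11802437] [[ 0.98421906  0.17684971 -0.006084  ]
 [ 0.17687618 -0.98422447  0.00412521]
 [-0.00525848 -0.00513623 -0.99997298]] [-0.90848655 -0.22786952 -0.33167509] 2.25
[[309.82166997 270.70159369]] [[357.09230377 199.56556637]]
```

View pics/c3.png

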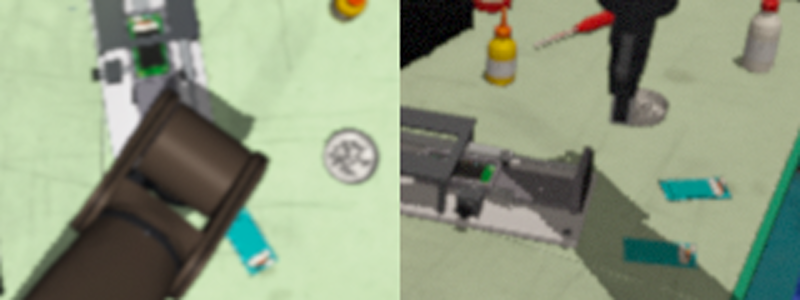

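The shut fingertips (side crop (622,122)) sit where predicted, just near of the push plate. The look-alikes lie flat. I descend.

```bash
python3 -m jog '[[[0,0,-25,0,0,0,0],[0,0,-50,0,0,0,0],[0,0,-70,0,0,0,0],[0,0,-86,0,0,0,0],[0,0,-86,0,0,0,0],[0,0,-86,0,0,0,0]]]'; python3 - <<'E'
from h import *
g=grab_frame("side")
b=g["img"][160:260,290:420]
cv2.imwrite("pics/c4.png",cv2.resize(b[...,::-1],None,fx=5,fy=5,interpolation=cv2.INTER_CUBIC))
E
```

```text
time: 2.95
eef_pos: [0.4364, -0.1742, 0.0369]
orientation: [[0.984, 0.177, 0.002], [0.177, -0.984, -0.001], [0.002, 0.002, -1.0]]
contact_force: [0.4, -0.5, 1.0]
gripper_width: 0.001
gripper_force: 0.0
```

View pics/c4.png

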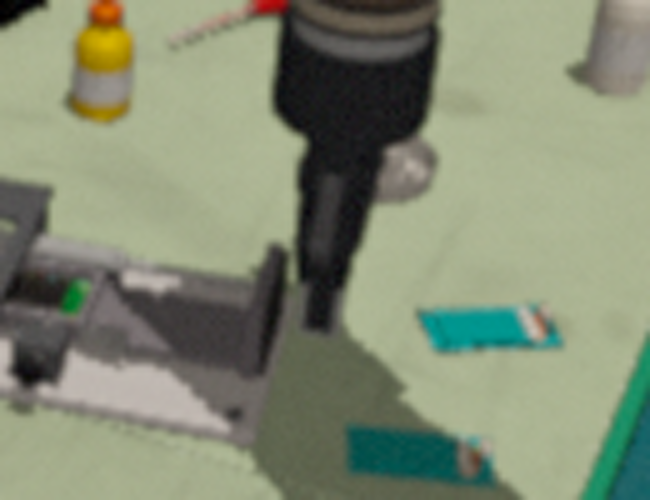

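The fingertips (crop (320,325)) stand in front of the plate with a small gap, not touching. I push along +x of the fixture.

```bash
python3 -m jog '[[[4,0.7,0,0,0,0,0],[9,1.6,0,0,0,0,0],[15,2.7,0,0,0,0,0],[21,3.8,0,0,0,0,0],[28,5,0,0,0,0,0],[35,6.3,0,0,0,0,0],[42,7.5,0,0,0,0,0],[49,8.8,0,0,0,0,0],[56,10,0,0,0,0,0],[63,11.3,0,0,0,0,0],[63,11.3,0,0,0,0,0],[63,11.3,0,0,0,0,0]]]'
```

```text
time: 4.2
eef_pos: [0.4979, -0.1624, 0.0356]
orientation: [[0.984, 0.178, -0.003], [0.178, -0.984, -0.0], [-0.003, -0.0, -1.0]]
contact_force: [-6.3, -2.4, 4.5]
gripper_width: -0.001
gripper_force: 2.9
```

```bash
python3 -m jog '[[[4,0.7,0,0,0,0,0],[8,1.4,0,0,0,0,0],[12,2.1,0,0,0,0,0],[15,2.7,0,0,0,0,0],[15,2.7,0,0,0,0,0],[15,2.7,0,0,0,0,0]]]'; python3 -m jog '[[[2,0.4,0,0,0,0,0],[4,0.7,0,0,0,0,0],[5,0.9,0,0,0,0,0],[5,0.9,0,0,0,0,0]]]'
```

```text
time: 4.8
eef_pos: [0.5124, -0.1597, 0.0355]
orientation: [[0.984, 0.178, -0.004], [0.178, -0.984, -0.0], [-0.004, -0.0, -1.0]]
contact_force: [-7.3, -2.7, 5.4]
gripper_width: 0.001
gripper_force: 3.4
time: 5.2
eef_pos: [0.5154, -0.1591, 0.0355]
orientation: [[0.984, 0.179, -0.01], [0.179, -0.984, -0.0], [-0.01, -0.002, -1.0]]
contact_force: [-13.3, -4.9, 9.4]
gripper_width: -0.004
gripper_force: 7.0
```

```bash
python3 -m jog '[[[1.5,0.3,0,0,0,0,0],[3,0.5,0,0,0,0,0],[3,0.5,0,0,0,0,0]]]'; python3 -c "
from h import *
s=observe();g=grab_frame('side');b=g['img'][150:250,250:380]
cv2.imwrite('pics/c5.png',cv2.resize(b[...,::-1],None,fx=5,fy=5,interpolation=cv2.INTER_CUBIC))"
```

```text
time: 5.5
eef_pos: [0.5153, -0.159, 0.0354]
orientation: [[0.983, 0.181, -0.019], [0.181, -0.984, -0.0], [-0.018, -0.003, -1.0]]
contact_force: [-22.9, -5.7, 16.7]
gripper_width: -0.002
gripper_force: 12.4
```

View pics/c5.png

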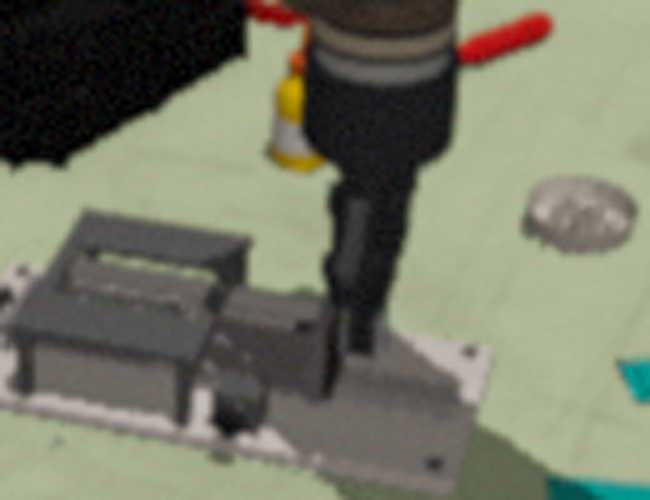

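TCP position no longer advances while the force climbs: the end stop is reached, and the slide is under the window. I back off straight along −x and then rise.

```bash
python3 -m jog '[[[-3,-0.5,0,0,0,0,0],[-7,-1.3,0,0,0,0,0],[-12,-2.1,0,0,0,0,0],[-18,-3.2,0,0,0,0,0],[-24,-4.3,0,0,0,0,0],[-30,-5.4,0,0,0,0,0],[-38,-6.8,0,0,0,0,0],[-46,-8.2,0,0,0,0,0],[-55,-9.8,0,0,0,0,0],[-65,-11.6,0,0,0,0,0],[-75,-13.4,0,0,0,0,0],[-75,-13.4,15,0,0,0,0],[-75,-13.4,45,0,0,0,0],[-75,-13.4,85,0,0,0,0],[-75,-13.4,125,0,0,0,0],[-85,-60,150,0,0,0,0],[-95,-105,170,0,0,0,0],[-105,-150,180,0,0,0,0],[-115,-195,180,0,0,0,0],[-115,-195,180,0,0,0,0]]]'; python3 -c "
from h import *
g=grab_frame('side');f=grab_frame('top');b=g['img'][150:270,250:400];a=f['img'][160:280,245:395]
cv2.imwrite('pics/c6.png',cv2.resize(np.hstack([a,b])[...,::-1],(800,320),interpolation=cv2.INTER_CUBIC))
F=f
# near pad top edge centre predicted for 45 mm travel / home
u=np.array([.9839,.1788,0]);v=np.array([-.1788,.9839,0]);c=np.array([.4578,-.1685,.063])
for t in(0,.045):
  for n,o,q in((f,(245,160),0),(g,(250,150),400)): print(t,(proj(n,[c+u*t+v*.028,c+u*t-v*.028])-o)*2.6667+[q,0])
"
```

```text
time: 7.55
eef_pos: [0.4046, -0.358, 0.2163]
orientation: [[0.985, 0.171, 0.001], [0.171, -0.985, -0.003], [0.0, 0.004, -1.0]]
contact_force: [-0.4, 0.1, 0.1]
gripper_width: -0.003
gripper_force: 0.0
0 [[140.38171085 278.91056725]
 [192.3750794  270.51759152]]
0 [[647.48956446 192.60967792]
 [657.49867258 160.26556912]]
0.045 [[133.33072904 237.13793062]
 [185.03869981 228.82655804]]
0.045 [[599.80034274 184.01416977]
 [611.61119885 152.31855977]]
```

View pics/c6.png

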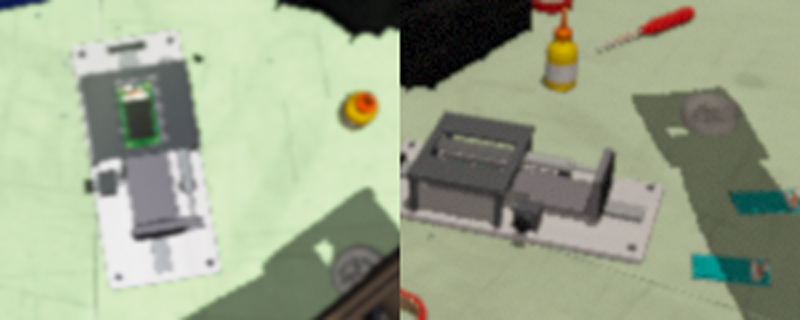

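The slide rests with the pad edge at about (133–185, 233) in the top crop, where 45 mm of travel predicts it. The board lies in its nest under the window, and the arm is clear of everything.

```bash
python3 -c "
from workcell import finish_job
print(finish_job())"
```

```text
the job is handed in; nothing more can be done
None
```

The loaded slide (the right-hand fixture) was pushed to its end stop and came back to rest latched at about 45 mm, with the board in its nest under the window; the job was handed in at about 7.7 s, with the robot touching nothing.

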